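Set the traverse end stops of a filament winder to the spool

TASK

A new spool has been put on the filament winder and the two traverse end stops on the track below it are still set too wide. Slide each stop inwards along the track until it is in line with the rim of the spool flange on its own side, let go of both, and do not shift any of the loose things lying around.

Things in the scene. Friction and masses are not known exactly. Their poses are not given: they have to be found in the camera images.
- winder: Fixed green filament winder, 360 mm wide (y), 300 mm deep (x), front to its -x, which faces the robot; z up, y to the robot's left. Origin on the bench below the middle of the stop track. Its front is a control panel rising away from the robot at 30 degrees, outward normal (-0.5, 0, 0.866). Behind it, from x = 35 mm, a level deck 92 mm high.
- track_mid (a point): Middle of the stop track's foot, on the panel's surface, 72 mm above the bench. Axes: x up the slope, y along the track (winder's y), z square to the panel. The aluminium track is 26 mm wide, 10 mm high, 312 mm long, with end brackets 22 mm high. Knobs and rockers, up to 20 mm high, are 45 to 85 mm downhill of it.
- eyelet (a point): White eyelet, 18 mm wide, on the small grey traverse carriage between the stops; this is its centre, 36 mm uphill of the track's middle and 47 mm above the panel, at mid-track (winder y = 0). The carriage stays there. Its lead screw lies 34 mm uphill of the track, top 19 mm above the panel.
- housing (a point): Middle of the front edge of the top of the black drive housing that carries the spool's shaft: a fixed upright box 45 mm wide (y), 150 mm deep, its top 337 mm above the bench, standing on the deck at the left, 55 mm behind the track.
- spool: Empty grey spool on the winder's shaft. It can only turn, stiffly, about its axis (own y = winder's y). Origin at its middle, on the axis, 90 mm behind the track's middle (winder's x) and 245 mm above the bench; it sits up to 20 mm left or right of mid-track. Two flanges, 200 mm in diameter, 5 mm thick, mid-planes 48 mm either side of the origin, barrel between them 84 mm.
- flange_left (a point): Centre of the left flange (robot's left, winder's +y), mid-thickness, on the axis. The rim, 100 mm from it all round, overhangs the track's uphill side: a gripper pointing straight down hits the rim before it is down on a stop in line with it; one tilted square to the panel (30 degrees) has room.
- flange_right (a point): Centre of the right flange (winder's -y), likewise.
- stop_left_grip (a point): Left end stop: black shoe on the track (46 x 26 mm) with an upright grip square to the panel, 20 mm wide along the track, 26 mm across, 26 to 70 mm above the panel, white mid-line on top; thin steel trip finger uphill. This point: grip's middle, 48 mm above the panel, in the stop's mid-plane. Axes: x uphill, y along the track, z outward. Slides with 4 N, stays put.
- stop_right_grip (a point): Right end stop, the same as the left one, on the other half of the track.
- stop_left (a joint): Left stop's place on the track in m, growing to the robot's left (winder's +y): the stop's middle is at winder y = 0.115 + value. Runs from -0.099 to 0.023.
- stop_right (a joint): Right stop's place on the track in m, growing to the robot's left (winder's +y): the stop's middle is at winder y = -0.115 + value. Runs from -0.023 to 0.099.
- adaptor: Bystander: black spool adaptor cone, 60 mm wide, 64 mm high, standing on the winder's deck to the right of the spool. Origin under its centre.
- screwdriver: Bystander: screwdriver 190 mm long, lying on the bench in front of the winder. Its length is along its own x.
- caliper: Bystander: steel caliper with a black slide, 200 mm long along its own x, lying flat to the left of the winder.
- jar: Bystander: clear closed jar, 80 mm wide, 120 mm high, to the left of the winder.
- empty_spool: Bystander: black empty spool lying flat to the right of the winder, 200 mm in diameter, 66 mm high. Origin under its centre.
- wrench: Bystander: wrench 170 mm long lying flat on the bench to the right. Its length is along its own x.
- parts_tray: Bystander: grey open tray 150 x 200 x 45 mm, on the bench far to the left.

How it is judged:
By the outcome, as a careful person would: the job done as asked, in the order asked, and still so for the second after the job is handed in, with the robot touching nothing.
It also fails if it takes over 48 s, if anything falls off the work surface, if the arm or the gripper's body presses on something with over 40 N, if the wrist force passes 120 N, or if a joint passes its speed limit or range.

ROBOT

A 6-joint arm with a two-finger parallel gripper is mounted at the origin on the work surface. World frame = base frame: x ahead of the robot, y to its left, z up, the work surface at z = 0. Lengths are in m, angles in rad, forces in N, time in s.
With the tool pointing down it reaches from about 0.4 to 0.925 m from the base axis. Payload 12.5 kg.
Tool frame: the origin (TCP) lies on the centre line of the jaws, within the pads' length; the fingertips stand 19 mm ahead of it and the grasp point (between the pads) is the TCP; z points along the fingers, y is the direction in which the jaws open and shut (so a half turn about z gives the same grasp; the last joint's range is limited). The gripper opens to 95 mm and grips with 3 to 60 N. Pads are 20 mm wide; open, the fingers measure 119 mm over their backs; the gripper's body (75 mm by 180 mm) begins 59 mm behind the grasp point.
Start: joints at [1.123, 0.491, 1.559, -0, 1.092, -0.106], TCP at [0.209, 0.589, 0.234] pointing down, gripper open.
Joint ranges: [-3.1, 3.1], [-0.84, 2.19], [0.05, 2.79], [-1.13, 4.28], [0.06, 2.93], [-2.69, 2.69]. Speed limits (rad/s): [2.22, 2.22, 2.79, 3.14, 3.14, 3.14].

INTERFACE

Orientations are given as a unit quaternion [x, y, z, w].
In Python, from rig import robot gives the robot as it stands. The module is installed in compiled form; this text tells all that it offers.
- The arm moves only by the tool carry_out, never from a script. Its argument "steps" is a list that holds one entry, the list of rows, each a list of 7 numbers: the shift along the tool's x, y, z in units of 0.02 m (1.0 is 0.02 m), then the turn, a rotation vector about the tool's x, y, z in units of 0.15 rad (1.0 is 0.15 rad), then the opening in per cent of the stroke, from 0 (shut) to 100 (fully open). In form: [[[dx, dy, dz, rx, ry, rz, jaw], ...]]. A call has 1 to 20 rows; each row shifts and turns the pose as measured when the row begins, along the tool's axes as they then stand; what a row does not reach is not made up. A row lasts 1/10 s, in which the tool goes at most 50 mm and 8.59 degrees, less where a joint would pass 70% of its speed; a pose out of reach is approached as far as the arm can. A call with a number of a shift or a turn outside -1 to 1 is refused whole. A call with a gripper value outside its range is refused whole. The fingers move at their own pace and stop on an object; "grip_force" is the grip in N (left out, the last holds). Time passes only in rows, so rows that do not move let the fingers close. It gives the time, the measured TCP pose, the force and the opening at its end, in the units of the state.
- robot.read_state(): the state, without advancing time (a new reading comes with each control period).
- robot.grab_frame(name): name is "side" or "top"; returns (picture, depth): 420x560x3 uint8, red, green, blue; 420x560 float32, m along the optical axis (not along the pixel's ray), 0 where there is no reading.
- robot.camera_info(name): a dict with "fx", "fy", "cx", "cy" (pixels), "D" ([k1, k2, p1, p2, k3] as OpenCV has them; the pictures are not rectified), "eye" and "rotation" of the camera in the world. Camera axes: x right, y down, z forward; pixel columns grow to the right and rows downward; lengths in m; the calibration is good to about 2 mm. A picture is of the moment at which its call begins. camera_info takes no time and is no camera call.
- robot.hand_in(): hands the job in, once; it reports no verdict.
The state is a dict: "clock": time; "joints": joint angles; "joint_velocities": joint speeds; "tau": joint torques, N m; "tcp_pos": TCP position; "tcp_rot": TCP orientation; "contact_force": force on the tool from outside, world axes, zero at the start; "wrist_torque": the same for the moment, N m; "grip_width": finger opening in m.
Only numpy, scipy, OpenCV 4.12 (cv2) and the standard library are available. Lean on these libraries where they do the work, as an engineer would, in place of code of your own. Each camera call takes 0.05 s, during which the arm holds its last target. There are 200 camera calls.

## Working session

There is one attempt and no reset: what is moved stays moved. The work goes in short steps, Python scripts to look and compute and a tool call to move; the robot and the scene stay as the last step left them, time stands still between calls to the robot, and variables do not carry over. Pictures are saved under pics/ and viewed, about 8 in all and at most 12, crops included, and the job is handed in when it is done.

Besides the shell and the picture viewer there is one more tool, called after "Request:" by a JSON object that holds its "fn" and its "kwargs", one argument or row to a line. carry_out: Moves the arm, as the interface text tells. Its arguments: {"type":"object","properties":{"steps":{"type":"array","items":{"type":"array","items":{"type":"array","items":{"type":"number"}}}},"grip_force":{"type":"number"}},"required":["steps"]}

```bash
mkdir -p pics; python3 - <<'E'
from rig import robot
import cv2,numpy as np
for n in("side","top"):
    p,d=robot.grab_frame(n); cv2.imwrite(f"pics/{n}0.png",p[:,:,::-1]); np.savez(f"pics/{n}0.npz",p=p,d=d)
    print(n,robot.camera_info(n))
s=robot.read_state();print(s)
E
```

```text
side {'fx': 469.419126525371, 'fy': 469.419126525371, 'cx': 280.46744431060864, 'cy': 209.88832412995293, 'D': array([-0.02134354,  0.        ,  0.        ,  0.        ,  0.        ]), 'eye': array([-0.03685961, -0.90123747,  1.26188019]), 'rotation': array([ 0.88576605, -0.23777275,  0.10905311, -0.38339281])}
top {'fx': 404.9561184828126, 'fy': 404.9561184828126, 'cx': 273.52168383317075, 'cy': 212.69748806550308, 'D': array([0.03147619, 0.        , 0.        , 0.        , 0.        ]), 'eye': array([0.42175677, 0.07094639, 1.60615654]), 'rotation': array([ 0.71545752, -0.69729793,  0.03798634, -0.02128787])}
{'clock': 0.1, 'joints': array([ 1.12339767e+00,  4.91494578e-01,  1.55938845e+00, -2.39452657e-05,
        1.09171119e+00, -1.05572602e-01]), 'joint_velocities': array([ 1.88277101e-03, -1.38953349e-03,  1.22825300e-03,  9.01399768e-05,
       -2.57089002e-03, -4.36825695e-04]), 'tau': array([ 4.27892403e-03, -6.13624549e+01, -2.58603036e+01,  6.94208918e-02,
        4.70032543e-02, -4.95170309e-05]), 'tcp_pos': array([0.20938579, 0.58867074, 0.23312312]), 'tcp_rot': array([ 1.70076680e-01,  9.85430704e-01, -4.84661227e-04, -1.26482874e-04]), 'contact_force': array([-0.96462478, -0.36520062,  0.4486757 ]), 'wrist_torque': array([0.00135607, 0.00228341, 0.03117487]), 'grip_width': 0.0952667850355044}
```

View pics/side0.png

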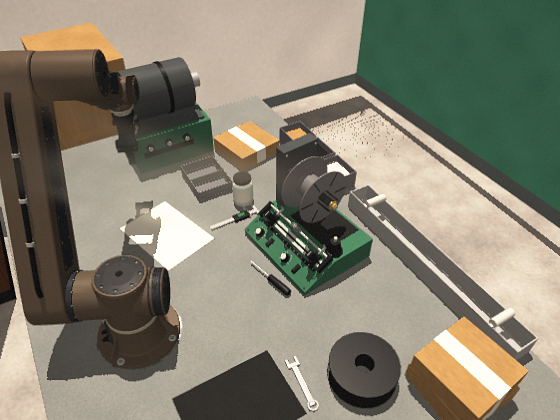

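View pics/top0.png

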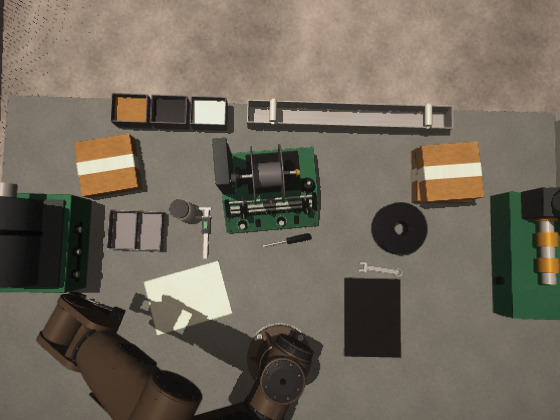

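The side view shows the winder at about (310,230) with the track running from (270,215) to (325,265). The top view shows it at (270,190), with the spool at (267,170) and the track along row 205. I'll enlarge both.

```bash
cat > h.py <<'E'
import numpy as np,cv2
from scipy.spatial.transform import Rotation as R
from rig import robot
def cam(n):
    c=robot.camera_info(n); K=np.array([[c['fx'],0,c['cx']],[0,c['fy'],c['cy']],[0,0,1]])
    return K,c['D'],c['eye'],R.from_quat(c['rotation']).as_matrix()
def ray(n,px):
    K,D,e,M=cam(n); u=cv2.undistortPoints(np.array(px,float).reshape(-1,1,2),K,D)[:,0]
    return e,np.c_[u,np.ones(len(u))]@M.T
def proj(n,P):
    K,D,e,M=cam(n); return cv2.projectPoints((np.atleast_2d(P)-e)@M,np.zeros(3),np.zeros(3),K,D)[0][:,0]
def cloud(n,d):
    v,u=np.mgrid[:420,:560]; e,r=ray(n,np.c_[u.ravel(),v.ravel()])
    return (e+r*d.ravel()[:,None]).reshape(420,560,3)
def crop(p,x0,y0,x1,y1,s,f):
    cv2.imwrite(f,cv2.resize(p[y0:y1,x0:x1,::-1],None,fx=s,fy=s,interpolation=cv2.INTER_CUBIC))
E
python3 - <<'E'
from h import *
t=np.load('pics/top0.npz');s=np.load('pics/side0.npz')
crop(t['p'],205,130,335,240,6,'pics/tc.png');crop(s['p'],235,140,375,300,3.75*1,'pics/sc.png')
C=cloud('top',t['d'])
for u,v in((300,280),(300,160),(222,155),(315,220),(230,220),(253,150),(280,150)):print(u,v,C[v,u].round(3))
E
```

```text
300 280 [ 0.294 -0.076 -0.005]
300 160 [ 0.755 -0.06   0.082]
222 155 [0.708 0.21  0.337]
315 220 [ 0.53  -0.127  0.031]
230 220 [0.52  0.202 0.049]
253 150 [0.807 0.123 0.005]
280 150 [0.734 0.026 0.32 ]
```

View pics/tc.png

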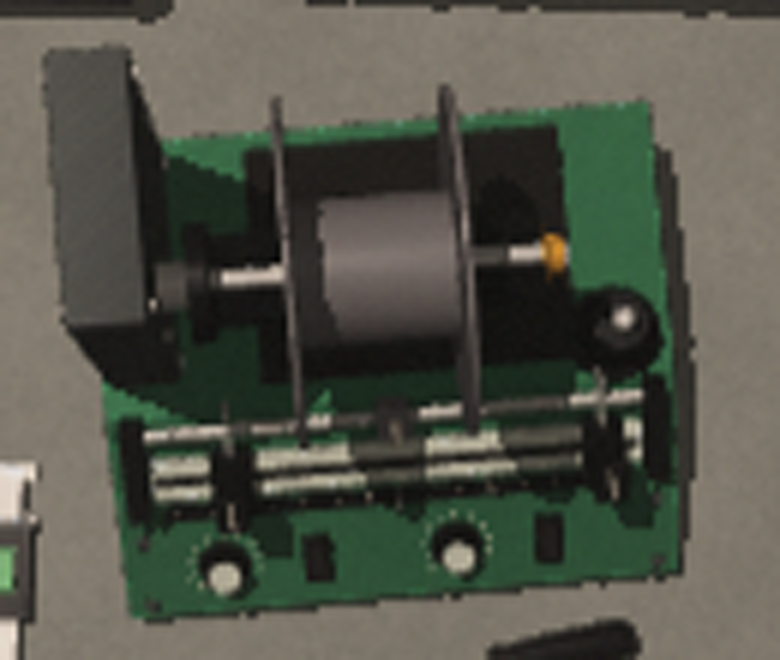

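View pics/sc.png

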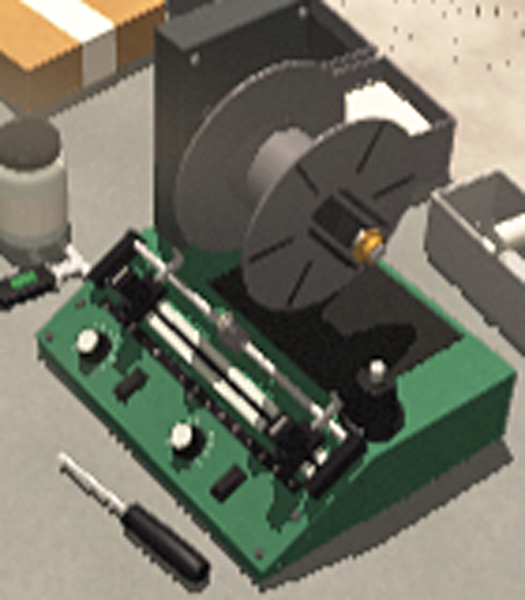

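The top crop shows the grips' white mid-lines at about crop (230,515) and (612,485). The flanges' front rims are at (303,440) and (472,430), and the housing top is at upper left. Next I'll fit the winder pose to these features.

```bash
cat > fit.py <<'E'
from h import *
from scipy.optimize import least_squares
T=np.tan(np.pi/6);c3,s3=np.cos(np.pi/6),.5
def W(p,P): # winder->world
    return np.atleast_2d(P)@R.from_euler('z',p[2]).as_matrix().T+[p[0],p[1],0]
def pan(a,y,h): return [a*c3-h*s3,y,.072+a*s3+h*c3]
th=np.linspace(0,2*np.pi,721)
def circ(y): return np.c_[.09+.1*np.cos(th),0*th+y,.245+.1*np.sin(th)]
tp=lambda c:(np.array(c)+.5)/6-.5+[205,130]
sp=lambda c:(np.array(c)+.5)/3.75-.5+[235,140]
# p: x,y,yaw,f,yh,s,qL,qR
def model(p):
    x,y,w,f,yh,s,l,r=p
    corners=[[.3-f,-.18,.092],[-f,.18,.072-f*T],[-f,-.18,.072-f*T]]
    hs=[[.055,yh+.0225,.337],[.205,yh+.0225,.337],[.205,yh-.0225,.337]]
    st=[pan(0,.115+l,.07),pan(0,-.115+r,.07)]
    A=proj('top',W(p,corners+hs+st)); B=proj('side',W(p,corners))
    fl=[]
    for yy in(s+.048,s-.048):
        q=proj('top',W(p,circ(yy))); fl+=[q[q[:,1].argmax()],q[q[:,1].argmin()]]
    q=proj('side',W(p,circ(s-.0505))); fl+=[q[q[:,1].argmax()]]
    return np.vstack([A,B,fl])
obs=np.vstack([tp([[650,103],[133,618],[683,572],[65,323],[44,50],[127,47],[230,510],[610,482]]),sp([[518,375],[40,340],[262,578]]),tp([[303,443],[277,96],[472,430],[445,86]]),sp([[285,312]])])
if __name__=='__main__':
    p0=[.57,.03,.05,.12,.15,0,0,0]
    r=least_squares(lambda p:(model(p)-obs).ravel(),p0,loss='soft_l1',diff_step=1e-4)
    print(r.x.round(4));print((model(r.x)-obs).round(1).tolist());np.save('p.npy',r.x)
    p=r.x
    d=np.load('pics/side0.npz')['d'];C=cloud('side',d).reshape(-1,3)
    L=(C-[p[0],p[1],0])@R.from_euler('z',p[2]).as_matrix()
    rr=np.hypot(L[:,0]-.09,L[:,2]-.245);m=(rr<.09)&(rr>.04)&(abs(L[:,1]-p[5]+.05)<.012)
    print('right flange outer face y (side depth)',m.sum(),np.median(L[m,1]),'model',p[5]-.0505)
    for n,cr in(('top',(205,130,335,240)),('side',(235,140,375,300))):
        z=np.load(f'pics/{n}0.npz');s=6 if n=='top' else 3.75
        im=cv2.resize(z['p'][cr[1]:cr[3],cr[0]:cr[2],::-1],None,fx=s,fy=s,interpolation=cv2.INTER_CUBIC)
        S=[circ(p[5]+.0455),circ(p[5]+.0505),circ(p[5]-.0455),circ(p[5]-.0505)]
        for h in(0,.01): S.append([pan(a,b,h) for a,b in((-.013,-.156),(.013,-.156),(.013,.156),(-.013,.156),(-.013,-.156))])
        S.append([[-p[3],.18,.072-p[3]*T],[.035,.18,.092],[.3-p[3],.18,.092],[.3-p[3],-.18,.092],[.035,-.18,.092],[-p[3],-.18,.072-p[3]*T],[-p[3],.18,.072-p[3]*T]])
        for y in(.115+p[6],-.115+p[7]): S.append([pan(a,y+b,.07) for a,b in((-.013,-.01),(.013,-.01),(.013,.01),(-.013,.01),(-.013,-.01))]);S.append([pan(-.013,y,.07),pan(.013,y,.07)])
        S.append([pan(.036,-.009,.047),pan(.036,.009,.047)])
        for k,P in enumerate(S):
            q=((proj(n,W(p,P))-cr[:2]+.5)*s-.5)
            cv2.polylines(im,[np.int32(q*16)],False,[(0,0,255),(255,255,0),(0,255,255)][k%3],1,cv2.LINE_AA,4)
        cv2.imwrite(f'pics/{n}_ov.png',im)
    a=cv2.imread('pics/top_ov.png');b=cv2.imread('pics/side_ov.png')
E
python3 fit.py
```

```text
[ 0.5804  0.0455  0.1108  0.0893  0.1549  0.0101 -0.0073 -0.0094]
[[0.8, -1.0], [0.3, 0.3], [0.2, 0.1], [-0.1, 0.3], [-0.2, -0.8], [0.2, -1.4], [0.0, 0.7], [0.0, 0.0], [0.4, -0.6], [-2.1, -0.4], [-0.4, -0.1], [0.3, 0.9], [-0.4, -0.5], [0.2, 0.7], [0.2, -1.1], [-0.6, -0.1]]
right flange outer face y (side depth) 939 -0.040024393986370185 model -0.04042351909510006
```

View pics/top_ov.png

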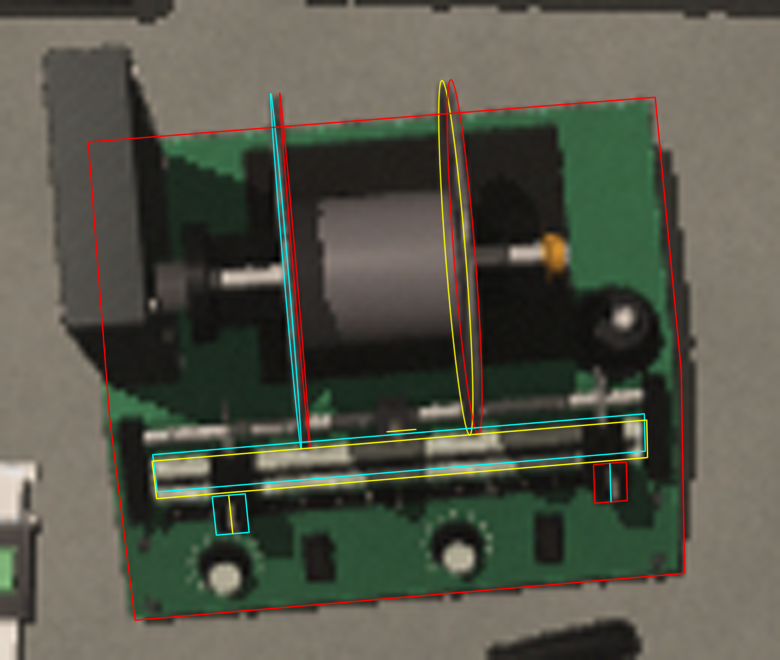

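View pics/side_ov.png

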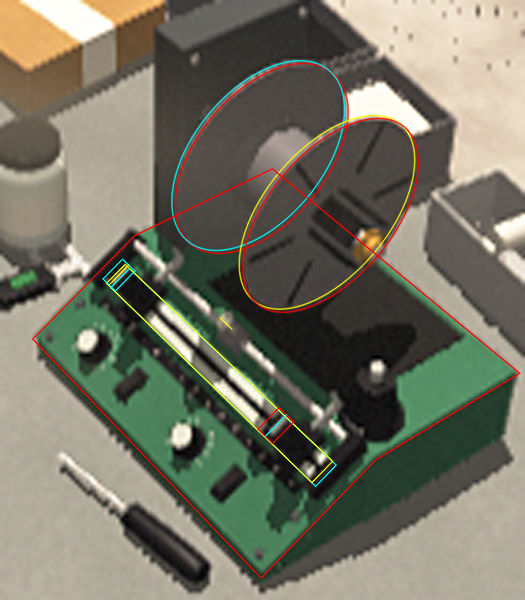

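The overlay matches to within a pixel or so. The fit gives the spool 10 mm left of mid-track, and the right flange's face from side depth agrees to 0.4 mm. Next I'll plan the approach to the left stop.

```bash
cat > plan.py <<'E'
from fit import *
import sys
p=np.load('p.npy')
Rw=R.from_euler('z',p[2])
Rt=Rw*R.from_matrix(np.array([[-c3,0,.5],[0,1,0],[-.5,0,-c3]])) # x downhill,y left,z into panel
def rel():
    s=robot.read_state();Rc=R.from_quat(s['tcp_rot'])
    L=Rw.inv().apply(s['tcp_pos']-[p[0],p[1],0])-[0,0,.072]
    print('t',round(s['clock'],2),'tcp',s['tcp_pos'].round(4),'panel a,y,h mm',(np.array([L[0]*c3+L[2]*.5,L[1],-L[0]*.5+L[2]*c3])*1e3).round(1),'w',round(s['grip_width']*1e3,1),'F tool',Rt.inv().apply(s['contact_force']).round(1))
    print('rot units',((Rc.inv()*Rt).as_rotvec()/.15).round(3))
    return s
def to(a,y,h):
    s=rel();d=W(p,pan(a,y,h))[0]-s['tcp_pos']
    print('target',W(p,pan(a,y,h))[0].round(3),'shift units in final tool frame',(Rt.inv().apply(d)/.02).round(2))
if __name__=='__main__': to(*map(float,sys.argv[1:4]))
E
python3 plan.py 0 .1077 .14
```

```text
t 0.1 tcp [0.2094 0.5887 0.2331] panel a,y,h mm [-186.8  580.8  293.9] w 95.3 F tool [ 0.6 -0.3 -0.9]
rot units [-0.796 -3.432 -2.946]
target [0.499 0.145 0.193] shift units in final tool frame [ -9.34 -23.66   7.69]
```

Request:
{"fn": "carry_out", "kwargs": {
  "steps": [
    [[0,0,0,-0.133,-0.572,-0.491,100],[0,0,0,-0.133,-0.572,-0.491,100],[0,0,0,-0.133,-0.572,-0.491,100],[0,0,0,-0.133,-0.572,-0.491,60],[0,0,0,-0.133,-0.572,-0.491,50],[0,0,0,-0.133,-0.572,-0.491,50],[-0.4,-1,0.2,0,0,0,50],[-0.4,-1,0.2,0,0,0,50],[-0.4,-1,0.2,0,0,0,50],[-0.4,-1,0.2,0,0,0,50],[-0.4,-1,0.2,0,0,0,50],[-0.4,-1,0.2,0,0,0,50],[-0.4,-1,0.2,0,0,0,50],[-0.4,-1,0.2,0,0,0,50],[-0.4,-1,0.2,0,0,0,50],[-0.4,-1,0.2,0,0,0,50],[-0.4,-1,0.2,0,0,0,50],[-0.4,-1,0.2,0,0,0,50],[-0.4,-1,0.2,0,0,0,50],[-0.4,-1,0.2,0,0,0,50]]
  ]
}}

```text
clock: 2.1
tcp_pos: [0.3724, 0.3182, 0.2402]
tcp_rot: [-0.067, 0.962, 0.012, 0.266]
contact_force: [-0.0, 0.7, -0.0]
grip_width: 0.0473
```

```bash
python3 plan.py 0 .1077 .14
```

```text
t 2.1 tcp [0.3724 0.3182 0.2402] panel a,y,h mm [-68.8 294.  233.9] w 47.3 F tool [-0.1  0.7  0. ]
rot units [0.014 0.098 0.186]
target [0.499 0.145 0.193] shift units in final tool frame [-3.44 -9.32  4.7 ]
```

Request:
{"fn": "carry_out", "kwargs": {
  "steps": [
    [[-0.34,-0.93,0.47,0,0.05,0.1,50],[-0.34,-0.93,0.47,0,0.05,0.09,50],[-0.34,-0.93,0.47,0,0,0,50],[-0.34,-0.93,0.47,0,0,0,50],[-0.34,-0.93,0.47,0,0,0,50],[-0.34,-0.93,0.47,0,0,0,50],[-0.34,-0.93,0.47,0,0,0,50],[-0.34,-0.93,0.47,0,0,0,50],[-0.34,-0.93,0.47,0,0,0,50],[-0.34,-0.93,0.47,0,0,0,50],[0,0,0,0,0,0,50]]
  ]
}}

```text
clock: 3.2
tcp_pos: [0.5038, 0.1353, 0.1906]
tcp_rot: [-0.052, 0.965, 0.015, 0.258]
contact_force: [0.3, 1.0, -0.2]
grip_width: 0.0476
```

```bash
python3 plan.py 0 .1077 .14; python3 - <<'E'
from h import *
p,d=robot.grab_frame('side');crop(p,195,100,375,300,3,'pics/s1.png')
E
```

```text
t 3.2 tcp [0.5038 0.1353 0.1906] panel a,y,h mm [  2.   97.7 135.8] w 47.6 F tool [-0.2  0.9  0.4]
rot units [-0.002 -0.005 -0.025]
target [0.499 0.145 0.193] shift units in final tool frame [ 0.1   0.5  -0.21]
```

View pics/s1.png

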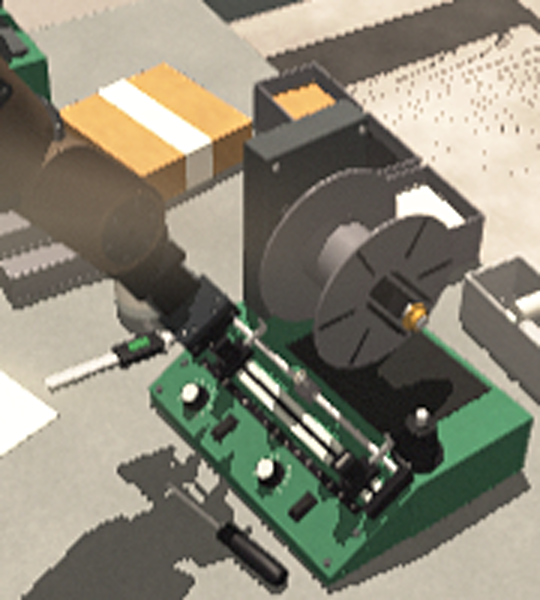

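The gripper at crop (210,315) is poised over the left stop, clear of the spool. I'll correct sideways and descend to h = 50 mm.

Request:
{"fn": "carry_out", "kwargs": {
  "steps": [
    [[0.1,0.5,0,0,0,0,50],[0,0,0.8,0,0,0,50],[0,0,0.8,0,0,0,50],[0,0,0.8,0,0,0,50],[0,0,0.8,0,0,0,50],[0,0,0.6,0,0,0,50],[0,0,0.4,0,0,0,50],[0,0,0,0,0,0,50]]
  ]
}}

```text
clock: 4.05
tcp_pos: [0.5421, 0.1626, 0.1259]
tcp_rot: [-0.05, 0.967, 0.01, 0.25]
contact_force: [0.7, 0.1, 0.5]
grip_width: 0.0474
```

```bash
python3 plan.py 0 .1077 .05
```

```text
t 4.05 tcp [0.5421 0.1626 0.1259] panel a,y,h mm [  5.2 120.6  59.2] w 47.4 F tool [-0.8  0.1 -0.1]
rot units [-0.058 -0.114 -0.032]
target [0.544 0.15  0.115] shift units in final tool frame [ 0.26 -0.64  0.46]
```

Request:
{"fn": "carry_out", "kwargs": {
  "steps": [
    [[0.2,-0.6,0,-0.06,-0.11,-0.03,50],[0,0,0,0,0,0,50],[0,0,0,0,0,0,50]]
  ]
}}

```text
clock: 4.35
tcp_pos: [0.5411, 0.1566, 0.1323]
tcp_rot: [-0.053, 0.966, 0.009, 0.253]
contact_force: [-0.6, -0.3, -0.4]
grip_width: 0.0473
```

```bash
python3 plan.py 0 .1077 .05
```

```text
t 4.35 tcp [0.5411 0.1566 0.1323] panel a,y,h mm [  7.  114.8  65.6] w 47.3 F tool [ 0.8 -0.2  0. ]
rot units [-0.063 -0.081  0.004]
target [0.544 0.15  0.115] shift units in final tool frame [ 0.35 -0.35  0.78]
```

Request:
{"fn": "carry_out", "kwargs": {
  "steps": [
    [[0,0,0,0,0,0,50]]
  ]
}}

```text
clock: 4.45
tcp_pos: [0.5409, 0.157, 0.1325]
tcp_rot: [-0.053, 0.966, 0.009, 0.253]
contact_force: [-0.7, 0.8, -0.4]
grip_width: 0.0478
```

```bash
python3 - <<'E'
from plan import *
rel();print(robot.read_state()['joint_velocities'].round(4))
robot.grab_frame('top');rel();print(robot.read_state()['joint_velocities'].round(4))
robot.grab_frame('top');to(0,.1077,.05);print(robot.read_state()['joint_velocities'].round(4))
E
```

```text
t 4.45 tcp [0.5409 0.157  0.1325] panel a,y,h mm [  6.9 115.1  65.9] w 47.8 F tool [0.7 0.8 0. ]
rot units [-0.062 -0.079  0.004]
[ 0.0085 -0.0077  0.0034 -0.0182  0.0018  0.0266]
t 4.5 tcp [0.5409 0.157  0.1325] panel a,y,h mm [  6.9 115.1  65.8] w 47.3 F tool [-0.3  0.3 -0.4]
rot units [-0.062 -0.08   0.004]
[-0.0029  0.0045 -0.0017  0.0072  0.0002 -0.0145]
t 4.55 tcp [0.541  0.1569 0.1324] panel a,y,h mm [  6.9 115.   65.7] w 47.4 F tool [0.  0.7 0.2]
rot units [-0.062 -0.08   0.004]
target [0.544 0.15  0.115] shift units in final tool frame [ 0.35 -0.37  0.79]
[-0.0025  0.004  -0.0022  0.0086  0.0008 -0.0108]
```

Request:
{"fn": "carry_out", "kwargs": {
  "steps": [
    [[0.35,-0.37,0,-0.06,-0.08,0,50],[0,0,0.3,0,0,0,50],[0,0,0.3,0,0,0,50],[0,0,0.2,0,0,0,50],[0,0,0,0,0,0,50],[0,0,0,0,0,0,50],[0,0,0,0,0,0,50]]
  ]
}}

```text
clock: 5.25
tcp_pos: [0.5472, 0.1557, 0.1253]
tcp_rot: [-0.052, 0.967, 0.007, 0.251]
contact_force: [-0.5, 1.2, -0.0]
grip_width: 0.0477
```

```bash
python3 plan.py 0 .1077 .05
```

```text
t 5.25 tcp [0.5472 0.1557 0.1253] panel a,y,h mm [  8.6 113.2  56.5] w 47.7 F tool [ 0.3  1.3 -0.2]
rot units [-0.091 -0.111  0.002]
target [0.544 0.15  0.115] shift units in final tool frame [ 0.43 -0.27  0.33]
```

Request:
{"fn": "carry_out", "kwargs": {
  "steps": [
    [[0.4,-0.3,0.3,-0.1,-0.12,0,50],[0.3,-0.2,0.2,-0.05,-0.06,0,50],[0,0,0,0,0,0,50],[0,0,0,0,0,0,50],[0,0,0,0,0,0,50]]
  ]
}}

```text
clock: 5.75
tcp_pos: [0.5456, 0.156, 0.124]
tcp_rot: [-0.051, 0.966, 0.004, 0.254]
contact_force: [0.4, 0.1, 0.1]
grip_width: 0.0472
```

```bash
python3 plan.py 0 .1077 .05
```

```text
t 5.75 tcp [0.5456 0.156  0.124 ] panel a,y,h mm [  6.7 113.7  56.2] w 47.2 F tool [-0.4  0.1  0.1]
rot units [-0.14  -0.063  0.009]
target [0.544 0.15  0.115] shift units in final tool frame [ 0.33 -0.3   0.31]
```

Request:
{"fn": "carry_out", "kwargs": {
  "steps": [
    [[0.33,-0.3,0.31,-0.14,-0.06,0,50]]
  ]
}}

```text
clock: 5.85
tcp_pos: [0.546, 0.157, 0.1228]
tcp_rot: [-0.053, 0.966, 0.004, 0.254]
contact_force: [-0.8, 0.2, 0.6]
grip_width: 0.0474
```

```bash
python3 - <<'E'
from plan import *
rel()
for i in range(4): robot.grab_frame('top')
to(0,.1077,.05)
E
```

```text
t 5.85 tcp [0.546  0.157  0.1228] panel a,y,h mm [  6.5 114.5  55. ] w 47.4 F tool [ 0.4  0.3 -0.9]
rot units [-0.135 -0.071  0.032]
t 6.05 tcp [0.546  0.157  0.1226] panel a,y,h mm [  6.3 114.6  54.8] w 47.2 F tool [ 0.2 -0.5  0.2]
rot units [-0.135 -0.074  0.016]
target [0.544 0.15  0.115] shift units in final tool frame [ 0.32 -0.34  0.24]
```

```bash
python3 - <<'E'
from plan import *
s=robot.read_state();print(s['joints'].round(3),s['tau'].round(1),s['contact_force'],s['wrist_torque'])
p_,d=robot.grab_frame('side');crop(p_,215,170,345,280,6,'pics/s2.png')
E
```

```text
[ 0.19   0.477  2.127 -1.134  0.065 -0.371] [  0.  -48.8 -14.4  -0.1  -0.4  -0. ] [-0.00855152 -0.50930001 -0.24614428] [-0.01291961  0.31893234  0.03842092]
```

View pics/s2.png

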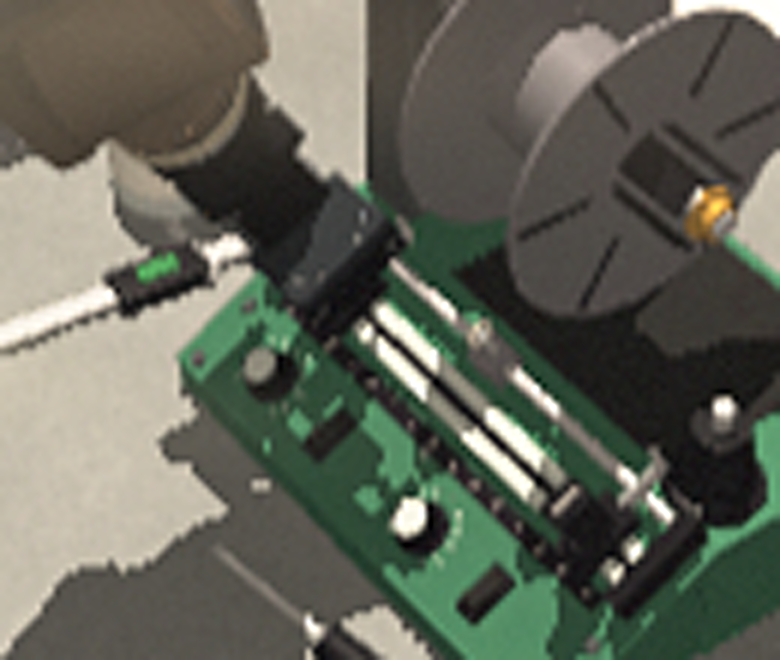

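The picture shows the gripper over the left stop at (340,260). The joints explain why it stalled: j5 is at 0.065 and j4 at −1.13, both at their limits. It is a wrist singularity at exactly 30° tilt. I'll back off and grip at about 19° tilt instead, which by my estimate still leaves roughly 13 mm to the rim.

Request:
{"fn": "carry_out", "kwargs": {
  "steps": [
    [[0,0,-0.8,0,0.2,0,50],[0,0,-0.8,0,0.2,0,50],[0,0,-0.8,0,0.2,0,50],[0,0,-0.8,0,0.2,0,50],[0,0,-0.5,0,0.2,0,50],[0,0,0,0,0.1,0,50]]
  ]
}}

```text
clock: 6.7
tcp_pos: [0.5227, 0.1523, 0.1704]
tcp_rot: [-0.051, 0.98, -0.007, 0.194]
contact_force: [0.7, 0.6, 0.4]
grip_width: 0.0476
```

```bash
sed -i 's/^Rt=.*/t_=np.radians(19);ct,st=np.cos(t_),np.sin(t_)\nRt=Rw*R.from_matrix(np.array([[-ct,0,st],[0,1,0],[-st,0,-ct]]))/; s/^    return s$/    print("q",s["joints"].round(2));return s/' plan.py; python3 - <<'E'
from plan import *
rel()
for i in range(2): robot.grab_frame('top')
to(-.002,.1077,.12)
E
```

```text
t 6.7 tcp [0.5227 0.1523 0.1704] panel a,y,h mm [  9.8 112.5 108. ] w 47.6 F tool [-0.9  0.5 -0.1]
rot units [-0.235  0.388 -0.01 ]
q [ 0.19  0.37  2.06 -0.21  0.33 -1.3 ]
t 6.8 tcp [0.5229 0.1521 0.1693] panel a,y,h mm [  9.4 112.3 107. ] w 47.2 F tool [-0.1  0.9 -0.2]
rot units [-0.239  0.386 -0.012]
q [ 0.19  0.37  2.06 -0.21  0.33 -1.3 ]
target [0.507 0.146 0.175] shift units in final tool frame [ 0.68 -0.23 -0.53]
```

Request:
{"fn": "carry_out", "kwargs": {
  "steps": [
    [[0.6,-0.23,0,-0.23,0.13,0,50],[0,0,0,0,0,0,50],[0,0,0,0,0,0,50]]
  ]
}}

```text
clock: 7.1
tcp_pos: [0.5124, 0.1457, 0.1631]
tcp_rot: [-0.053, 0.982, 0.009, 0.184]
contact_force: [-0.5, -0.4, -0.1]
grip_width: 0.0476
```

```bash
sed -i 's/radians(19)/radians(21)/' plan.py; python3 plan.py -.002 .1077 .051
```

```text
t 7.1 tcp [0.5124 0.1457 0.1631] panel a,y,h mm [ -3.4 107.1 107.2] w 47.6 F tool [ 0.6 -0.4 -0.1]
rot units [-0.022  0.021 -0.01 ]
q [ 0.16  0.37  2.09 -0.07  0.32 -1.45]
target [0.541 0.15  0.115] shift units in final tool frame [-0.51  0.03  2.76]
```

Now the moves land where commanded. I'll descend along the panel normal.

Request:
{"fn": "carry_out", "kwargs": {
  "steps": [
    [[-0.09,0,0.5,0,0,0,50],[-0.09,0,0.5,0,0,0,50],[-0.09,0,0.5,0,0,0,50],[-0.09,0,0.5,0,0,0,50],[-0.09,0,0.4,0,0,0,50],[-0.06,0,0.3,0,0,0,50],[0,0,0,0,0,0,50],[0,0,0,0,0,0,50]]
  ]
}}

```text
clock: 7.9
tcp_pos: [0.5448, 0.1496, 0.1101]
tcp_rot: [-0.053, 0.982, 0.008, 0.183]
contact_force: [-0.3, 0.5, -0.8]
grip_width: 0.0477
```

```bash
python3 plan.py -.002 .1077 .051
```

```text
t 7.9 tcp [0.5448 0.1496 0.1101] panel a,y,h mm [ -1.7 107.3  45. ] w 47.7 F tool [0.5 0.5 0.6]
rot units [-0.033  0.013 -0.007]
q [ 0.16  0.5   2.06 -0.11  0.22 -1.42]
target [0.541 0.15  0.115] shift units in final tool frame [ 0.06  0.02 -0.3 ]
```

Request:
{"fn": "carry_out", "kwargs": {
  "steps": [
    [[0,0,-0.4,0,0,0,50],[0,0,0,0,0,0,0],[0,0,0,0,0,0,0],[0,0,0,0,0,0,0],[0,0,0,0,0,0,0],[0,0,0,0,0,0,0],[0,0,0,0,0,0,0]]
  ],
  "grip_force": 20
}}

```text
clock: 8.6
tcp_pos: [0.5416, 0.1493, 0.12]
tcp_rot: [-0.054, 0.981, 0.008, 0.184]
contact_force: [0.1, -0.5, 0.4]
grip_width: 0.0197
```

```bash
python3 plan.py -.002 .0581 .051
```

```text
t 8.6 tcp [0.5416 0.1493 0.12  ] panel a,y,h mm [  0.5 107.5  55.1] w 19.7 F tool [-0.2 -0.5 -0.4]
rot units [-0.032  0.03  -0.006]
q [ 0.16  0.48  2.06 -0.1   0.24 -1.42]
target [0.547 0.1   0.115] shift units in final tool frame [ 0.09 -2.47  0.22]
```

Grasped: the width is 19.7 mm, and y = 107.5 mm agrees with the camera's 107.7. Now I'll slide the stop inwards.

Request:
{"fn": "carry_out", "kwargs": {
  "steps": [
    [[0,-0.25,0,0,0,0,0],[0,-0.25,0,0,0,0,0],[0,-0.25,0,0,0,0,0],[0,-0.25,0,0,0,0,0],[0,-0.25,0,0,0,0,0],[0,-0.25,0,0,0,0,0],[0,-0.25,0,0,0,0,0],[0,0,0,0,0,0,0],[0,0,0,0,0,0,0]]
  ]
}}

```text
clock: 9.5
tcp_pos: [0.5458, 0.1117, 0.12]
tcp_rot: [-0.053, 0.981, 0.008, 0.184]
contact_force: [1.0, 4.0, -0.2]
grip_width: 0.0198
```

```bash
python3 plan.py -.002 .0581 .053
```

```text
t 9.5 tcp [0.5458 0.1117 0.12  ] panel a,y,h mm [ 0.5 69.6 55.1] w 19.8 F tool [-1.3  3.9  0.7]
rot units [-0.029  0.031 -0.007]
q [ 0.08  0.47  2.07  0.03  0.23 -1.63]
target [0.546 0.1   0.117] shift units in final tool frame [ 0.11 -0.57  0.12]
```

Request:
{"fn": "carry_out", "kwargs": {
  "steps": [
    [[0,-0.25,0,0,0,0,0],[0,-0.2,0,0,0,0,0],[0,-0.05,0,0,0,0,0],[0,0,0,0,0,0,0],[0,0,0,0,0,0,0]]
  ]
}}

```text
clock: 10.0
tcp_pos: [0.5469, 0.1015, 0.12]
tcp_rot: [-0.054, 0.981, 0.008, 0.184]
contact_force: [0.8, 3.5, -1.5]
grip_width: 0.0197
```

```bash
python3 plan.py -.002 .0581 .053
```

```text
t 10.0 tcp [0.5469 0.1015 0.12  ] panel a,y,h mm [ 0.5 59.3 55.1] w 19.7 F tool [-0.5  3.4  1.8]
rot units [-0.028  0.031 -0.005]
q [ 0.06  0.47  2.08  0.07  0.23 -1.68]
target [0.546 0.1   0.117] shift units in final tool frame [ 0.11 -0.06  0.12]
```

Request:
{"fn": "carry_out", "kwargs": {
  "steps": [
    [[0,-0.1,0,0,0,0,0],[0,0,0,0,0,0,0],[0,0,0,0,0,0,0]]
  ]
}}

```text
clock: 10.3
tcp_pos: [0.5472, 0.0994, 0.12]
tcp_rot: [-0.054, 0.981, 0.008, 0.184]
contact_force: [1.1, 3.4, -0.7]
grip_width: 0.02
```

```bash
python3 plan.py -.002 .0581 .053
```

```text
t 10.3 tcp [0.5472 0.0994 0.12  ] panel a,y,h mm [ 0.6 57.2 55.1] w 20.0 F tool [-1.1  3.2  1.2]
rot units [-0.029  0.031 -0.003]
q [ 0.05  0.47  2.08  0.07  0.23 -1.7 ]
target [0.546 0.1   0.117] shift units in final tool frame [0.11 0.04 0.12]
```

Request:
{"fn": "carry_out", "kwargs": {
  "steps": [
    [[0,0,0,0,0,0,50],[0,0,0,0,0,0,50],[0,0,0,0,0,0,50],[0,0,0,0,0,0,50],[0.09,0,-0.5,0,0,0,50],[0.09,0,-0.5,0,0,0,50],[0.09,0,-0.5,0,0,0,50],[0.09,0,-0.5,0,0,0,50],[0.09,0,-0.5,0,0,0,50],[0.09,0,-0.5,0,0,0,50],[0,0,0,0,0,0,50],[0,0,0,0,0,0,50]]
  ]
}}

```text
clock: 11.5
tcp_pos: [0.5121, 0.0953, 0.1782]
tcp_rot: [-0.053, 0.981, 0.008, 0.185]
contact_force: [0.6, -0.1, 0.5]
grip_width: 0.0476
```

```bash
python3 plan.py -.002 -.1244 .12
```

```text
t 11.5 tcp [0.5121 0.0953 0.1782] panel a,y,h mm [ -0.9  57.  123.2] w 47.6 F tool [-0.7 -0.1 -0.3]
rot units [-0.033  0.044 -0.006]
q [ 0.05  0.33  2.1   0.05  0.34 -1.68]
target [ 0.533 -0.085  0.175] shift units in final tool frame [ 0.03 -9.07  0.16]
```

Request:
{"fn": "carry_out", "kwargs": {
  "steps": [
    [[0,-0.7,0,0,0,0,50],[0,-0.7,0,0,0,0,50],[0,-0.7,0,0,0,0,50],[0,-0.7,0,0,0,0,50],[0,-0.7,0,0,0,0,50],[0,-0.7,0,0,0,0,50],[0,-0.7,0,0,0,0,50],[0,-0.7,0,0,0,0,50],[0,-0.7,0,0,0,0,50],[0,-0.7,0,0,0,0,50],[0,-0.7,0,0,0,0,50],[0,-0.7,0,0,0,0,50],[0,0,0,0,0,0,50],[0,0,0,0,0,0,50]]
  ]
}}

```text
clock: 12.9
tcp_pos: [0.5318, -0.0784, 0.1733]
tcp_rot: [-0.053, 0.982, 0.009, 0.182]
contact_force: [-0.3, 0.3, -0.7]
grip_width: 0.0475
```

```bash
python3 plan.py -.002 -.1244 .12
```

```text
t 12.9 tcp [ 0.5318 -0.0784  0.1733] panel a,y,h mm [  -3.1 -117.7  118.8] w 47.5 F tool [0.5 0.3 0.5]
rot units [-0.02  -0.004 -0.011]
q [-0.34  0.36  2.06  0.39  0.42 -2.35]
target [ 0.533 -0.085  0.175] shift units in final tool frame [-0.04 -0.33 -0.07]
```

Request:
{"fn": "carry_out", "kwargs": {
  "steps": [
    [[0,-0.33,0,0,0,0,50],[0,0,0,0,0,0,50],[-0.09,0,0.5,0,0,0,50],[-0.09,0,0.5,0,0,0,50],[-0.09,0,0.4,0,0,0,50],[0,0,0,0,0,0,50],[0,0,0,0,0,0,50]]
  ]
}}

```text
clock: 13.6
tcp_pos: [0.5486, -0.0814, 0.1458]
tcp_rot: [-0.054, 0.982, 0.009, 0.181]
contact_force: [-0.3, 0.2, 0.2]
grip_width: 0.0473
```

```bash
python3 plan.py -.001 -.1244 .053
```

```text
t 13.6 tcp [ 0.5486 -0.0814  0.1458] panel a,y,h mm [  -2.6 -122.7   86.7] w 47.3 F tool [ 0.2  0.3 -0.3]
rot units [-0.009 -0.016  0.001]
q [-0.34  0.43  2.05  0.44  0.37 -2.4 ]
target [ 0.567 -0.081  0.117] shift units in final tool frame [-0.34 -0.09  1.65]
```

Request:
{"fn": "carry_out", "kwargs": {
  "steps": [
    [[-0.1,-0.08,0.5,0,0,0,50],[-0.1,0,0.5,0,0,0,50],[-0.1,0,0.4,0,0,0,50],[0,0,0,0,0,0,50],[0,0,0,0,0,0,50]]
  ]
}}

```text
clock: 14.1
tcp_pos: [0.5658, -0.0813, 0.1194]
tcp_rot: [-0.054, 0.982, 0.009, 0.181]
contact_force: [0.3, 0.0, 0.6]
grip_width: 0.0477
```

```bash
python3 plan.py -.001 -.1244 .053
```

```text
t 14.1 tcp [ 0.5658 -0.0813  0.1194] panel a,y,h mm [  -1.  -124.4   55.3] w 47.7 F tool [-0.5  0.  -0.4]
rot units [-0.009 -0.017  0.001]
q [-0.32  0.49  2.03  0.49  0.33 -2.44]
target [ 0.567 -0.081  0.117] shift units in final tool frame [-0.02  0.    0.11]
```

Request:
{"fn": "carry_out", "kwargs": {
  "steps": [
    [[0,0,0,0,0,0,0],[0,0,0,0,0,0,0],[0,0,0,0,0,0,0],[0,0,0,0,0,0,0],[0,0,0,0,0,0,0],[0,0,0,0,0,0,0]]
  ]
}}

```text
clock: 14.7
tcp_pos: [0.5657, -0.0815, 0.1201]
tcp_rot: [-0.054, 0.982, 0.009, 0.181]
contact_force: [1.9, -0.1, -2.8]
grip_width: 0.02
```

```bash
python3 plan.py -.001 -.0379 .053
```

```text
t 14.7 tcp [ 0.5657 -0.0815  0.1201] panel a,y,h mm [  -0.8 -124.6   56. ] w 20.0 F tool [-0.8 -0.3  3.3]
rot units [-0.012 -0.012  0.002]
q [-0.33  0.49  2.03  0.49  0.33 -2.44]
target [0.557 0.005 0.117] shift units in final tool frame [-0.01  4.34  0.15]
```

Request:
{"fn": "carry_out", "kwargs": {
  "steps": [
    [[0,0.25,0,0,0,0,0],[0,0.25,0,0,0,0,0],[0,0.25,0,0,0,0,0],[0,0.25,0,0,0,0,0],[0,0.25,0,0,0,0,0],[0,0.25,0,0,0,0,0],[0,0.25,0,0,0,0,0],[0,0.25,0,0,0,0,0],[0,0.25,0,0,0,0,0],[0,0.25,0,0,0,0,0],[0,0.25,0,0,0,0,0],[0,0.25,0,0,0,0,0],[0,0.25,0,0,0,0,0],[0,0.25,0,0,0,0,0],[0,0,0,0,0,0,0],[0,0,0,0,0,0,0]]
  ]
}}

```text
clock: 16.3
tcp_pos: [0.5571, -0.0058, 0.12]
tcp_rot: [-0.055, 0.982, 0.009, 0.181]
contact_force: [-1.2, -3.5, -1.3]
grip_width: 0.02
```

```bash
python3 plan.py -.001 -.0379 .053
```

```text
t 16.3 tcp [ 0.5571 -0.0058  0.12  ] panel a,y,h mm [ -0.9 -48.4  56. ] w 20.0 F tool [ 2.  -3.3  0.6]
rot units [-0.017 -0.01   0.005]
q [-0.17  0.47  2.07  0.38  0.27 -2.21]
target [0.557 0.005 0.117] shift units in final tool frame [-0.02  0.53  0.15]
```

Request:
{"fn": "carry_out", "kwargs": {
  "steps": [
    [[0,0.25,0,0,0,0,0],[0,0.22,0,0,0,0,0],[0,0.05,0,0,0,0,0],[0,0,0,0,0,0,0],[0,0,0,0,0,0,0]]
  ]
}}

```text
clock: 16.8
tcp_pos: [0.5559, 0.0047, 0.12]
tcp_rot: [-0.054, 0.982, 0.009, 0.181]
contact_force: [-1.1, -4.4, -1.1]
grip_width: 0.02
```

```bash
python3 plan.py -.001 -.0379 .053
```

```text
t 16.8 tcp [0.5559 0.0047 0.12  ] panel a,y,h mm [ -0.9 -37.9  56. ] w 20.0 F tool [ 1.9 -4.3  0.4]
rot units [-0.018 -0.01   0.002]
q [-0.15  0.47  2.07  0.36  0.26 -2.16]
target [0.557 0.005 0.117] shift units in final tool frame [-0.02 -0.    0.15]
```

On target. Release, retreat clear of the view and check.

Request:
{"fn": "carry_out", "kwargs": {
  "steps": [
    [[0,0,0,0,0,0,50],[0,0,0,0,0,0,50],[0,0,0,0,0,0,50],[0,0,0,0,0,0,50],[0.09,0,-0.5,0,0,0,50],[0.09,0,-0.5,0,0,0,50],[0.09,0,-0.5,0,0,0,50],[0.09,0,-0.5,0,0,0,50],[0.09,0,-0.5,0,0,0,50],[0.09,0,-0.5,0,0,0,50],[0.2,0,-0.9,0,0,0,50],[0.3,0,-0.9,0,0,0,50],[0.5,0,-0.9,0,0,0,50],[0.5,0,-0.8,0,0,0,50],[0.5,0,-0.8,0,0,0,50],[0.5,0,-0.8,0,0,0,50],[0,0,0,0,0,0,50],[0,0,0,0,0,0,50]]
  ]
}}

```text
clock: 18.6
tcp_pos: [0.4334, -0.0079, 0.262]
tcp_rot: [-0.054, 0.981, 0.008, 0.184]
contact_force: [0.1, 0.6, -0.0]
grip_width: 0.0477
```

```bash
python3 - <<'E'
from plan import *
rel()
for n,cr,k in(('top',(205,130,335,240),6),('side',(235,140,375,300),3.75)):
    q,d=robot.grab_frame(n);np.savez(f'pics/{n}1.npz',p=q,d=d);crop(q,*cr,k,f'pics/{n}1.png')
a=cv2.imread('pics/top1.png');b=cv2.imread('pics/side1.png')
a=cv2.resize(a,(400,340));b=cv2.resize(b,(400,457));H=np.zeros((457,800,3),np.uint8);H[:340,:400]=a;H[:,400:]=b;cv2.imwrite('pics/both1.png',H)
E
```

```text
t 18.6 tcp [ 0.4334 -0.0079  0.262 ] panel a,y,h mm [-36.6 -36.9 240.6] w 47.7 F tool [-0.1  0.6  0.1]
rot units [-0.034  0.022  0.002]
q [-0.24  0.06  2.16  0.22  0.58 -2.09]
```

View pics/both1.png

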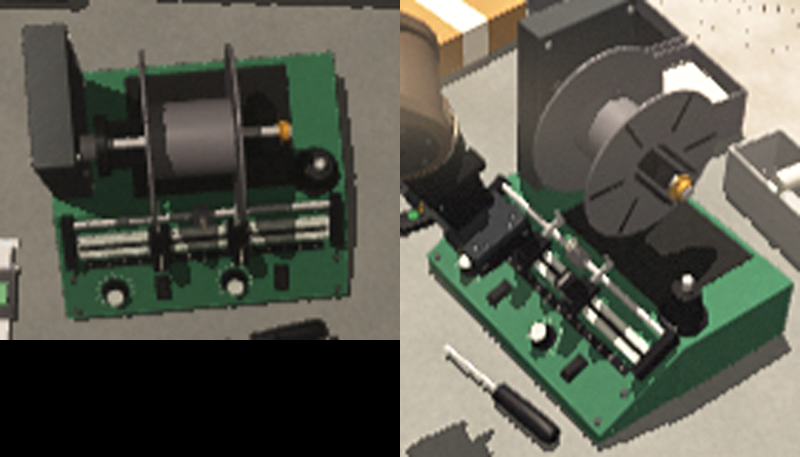

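In the top view the stops are at (160,240) and (237,240), just below the flange rims at (152,215) and (235,215). The track leans in the picture, so I'll check against the model numerically and with a close-up overlay.

```bash
python3 - <<'E'
from plan import *
z=np.load('pics/top1.npz')['p'];x0,y0,x1,y1,k=222,180,297,222,10
im=cv2.resize(z[y0:y1,x0:x1,::-1],None,fx=k,fy=k,interpolation=cv2.INTER_CUBIC)
def L(P,c):
    q=(proj('top',W(p,P))-[x0,y0]+.5)*k-.5;cv2.polylines(im,[np.int32(q*16)],False,c,1,cv2.LINE_AA,4)
for s in(1,-1):
    for e in(-.0025,.0025): L(circ(p[5]+s*.048+e)[300:420],(0,0,255))
    y=p[5]+s*.048
    L([pan(-.013,y,.07),pan(.013,y,.07)],(255,255,0))
    # centroid of bright line across grip top
    for a in(-.008,-.003,.002,.007):
        ys=np.linspace(-.009,.009,37);q=proj('top',W(p,[pan(a,y+t,.07) for t in ys])).astype(np.float32)
        v=cv2.remap(z.astype(np.float32).mean(2),q[:,0].copy(),q[:,1].copy(),cv2.INTER_LINEAR).ravel();w=np.clip(v-np.median(v)-5,0,None)
        print('stop',s,'a',a,'line offset mm',round(float((w*ys).sum()/w.sum()*1e3),2),'peak',v.max().round())
cv2.imwrite('pics/ov1.png',im)
E
```

```text
stop 1 a -0.008 line offset mm -0.62 peak 95.0
stop 1 a -0.003 line offset mm -1.39 peak 96.0
stop 1 a 0.002 line offset mm -1.83 peak 90.0
stop 1 a 0.007 line offset mm -2.11 peak 62.0
stop -1 a -0.008 line offset mm -0.52 peak 110.0
stop -1 a -0.003 line offset mm -0.79 peak 116.0
stop -1 a 0.002 line offset mm -1.02 peak 91.0
stop -1 a 0.007 line offset mm -1.29 peak 53.0
```

View pics/ov1.png

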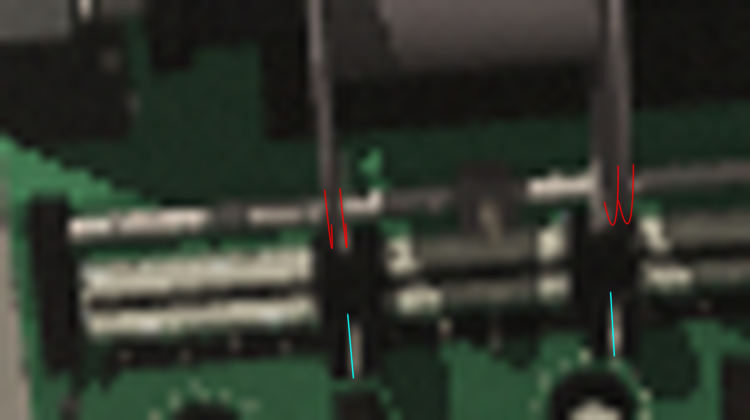

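The overlay shows the left white line at (352,350) and the right one at (615,330), each about 4 px right of the cyan target. The flange rims at (328,190) and (610,190) sit about 8 px left of the model. That is roughly 3 mm of relative error, so I'll measure the flanges properly.

```bash
python3 - <<'E'
from plan import *
def prof(n,f,P):
    q=proj(n,W(p,P)).astype(np.float32);g=f.astype(np.float32).mean(2)
    return cv2.remap(g,q[:,0].copy(),q[:,1].copy(),cv2.INTER_LINEAR).ravel()
ys=np.arange(-12,12.1,1)/1e3
z=np.load('pics/top1.npz')['p']
print('offset',(ys*1e3).astype(int).tolist())
for s in(1,-1):
  for lo,hi in((100,130),(130,160),(160,178)):
    t=np.radians(np.linspace(lo,hi,60))
    v=[prof('top',z,np.c_[.09+.1*np.cos(t),0*t+p[5]+s*.048+o,.245+.1*np.sin(t)]).mean() for o in ys]
    print('top',s,lo,hi,np.round(v).astype(int).tolist())
# side depth: faces, both frames
for k in(0,1):
  for n in('side','top'):
    C=cloud(n,np.load(f'pics/{n}{k}.npz')['d']).reshape(-1,3);L=Rw.inv().apply(C-[p[0],p[1],0])
    rr=np.hypot(L[:,0]-.09,L[:,2]-.245)
    for y,lo in((-.0505,.04),(.0455,.06)):
        m=(rr<.095)&(rr>lo)&(abs(L[:,1]-p[5]-y)<.012);
        if m.sum()>20: print(n,k,'face',y,'n',m.sum(),'offset mm',((np.median(L[m,1])-p[5]-y)*1e3).round(2))
    m=(rr>.1)&(rr<.2)&(L[:,0]>.06)&(abs(L[:,1])<.1)
    m=(abs(L[:,0]-.2)<.01)&(abs(L[:,1]+.1)<.03)&(abs(L[:,2]-.092)<.02);print(n,k,'deck z',np.median(L[m,2]).round(4),m.sum())
E
```

```text
offset [-12, -11, -10, -9, -8, -7, -6, -5, -4, -3, -2, -1, 0, 1, 2, 3, 4, 5, 6, 7, 8, 9, 10, 11, 12]
top 1 100 130 [37, 37, 37, 37, 37, 37, 37, 37, 39, 44, 54, 67, 78, 80, 74, 62, 50, 43, 39, 38, 38, 38, 37, 37, 37]
top 1 130 160 [63, 57, 53, 52, 52, 54, 56, 57, 58, 55, 53, 54, 59, 64, 63, 57, 51, 49, 49, 48, 45, 44, 43, 44, 45]
top 1 160 178 [32, 32, 32, 33, 33, 33, 34, 43, 55, 67, 68, 58, 49, 41, 39, 37, 36, 39, 42, 45, 47, 54, 61, 70, 73]
top -1 100 130 [24, 24, 24, 24, 24, 24, 24, 24, 27, 34, 45, 61, 75, 83, 80, 69, 58, 53, 55, 59, 64, 67, 70, 70, 70]
top -1 130 160 [37, 37, 37, 37, 38, 39, 39, 40, 40, 42, 49, 55, 61, 58, 54, 50, 48, 48, 47, 48, 56, 64, 72, 69, 64]
top -1 160 178 [56, 64, 68, 69, 69, 67, 61, 55, 48, 46, 43, 39, 38, 39, 41, 43, 51, 60, 68, 73, 77, 81, 81, 66, 50]
side 0 face -0.0505 n 1078 offset mm 0.4
side 0 face 0.0455 n 638 offset mm 0.8
side 0 deck z 0.0941 69
top 0 face -0.0505 n 132 offset mm 5.64
top 0 face 0.0455 n 27 offset mm 4.66
top 0 deck z 0.0916 74
side 1 face -0.0505 n 1078 offset mm 0.54
side 1 face 0.0455 n 644 offset mm 0.53
side 1 deck z 0.0942 70
top 1 face -0.0505 n 132 offset mm 5.71
top 1 face 0.0455 n 28 offset mm 1.98
top 1 deck z 0.0919 77
```

The flange rims measure about 0.5 to 1 mm left of the model, and the stops read about 1 mm right of it. I'll back the arm away so the side camera can see both stops, then decide on a nudge.

Request:
{"fn": "carry_out", "kwargs": {
  "steps": [
    [[0.6,0.8,-0.8,0,0,0,50],[0.6,0.8,-0.8,0,0,0,50],[0.6,0.8,-0.8,0,0,0,50],[0.6,0.8,-0.8,0,0,0,50],[0.6,0.8,-0.8,0,0,0,50],[0,0,0,0,0,0,50]]
  ]
}}

```text
clock: 19.3
tcp_pos: [0.3402, 0.0646, 0.3125]
tcp_rot: [-0.053, 0.982, 0.009, 0.179]
contact_force: [-0.4, 0.4, -0.5]
grip_width: 0.0475
```

```bash
python3 - <<'E'
from plan import *
rel()
tiles=[];F={}
for n,(x0,y0,x1,y1),k in(('top',(222,180,282,222),8),('side',(262,200,322,250),8)):
    z=np.mean([robot.grab_frame(n)[0].astype(np.float32) for _ in range(3)],0);F[n]=z
    im=cv2.resize(np.uint8(np.clip(z[y0:y1,x0:x1,::-1]*1.5,0,255)),None,fx=k,fy=k,interpolation=cv2.INTER_CUBIC)
    def D(P,c):
        q=(proj(n,W(p,P))-[x0,y0]+.5)*k-.5;cv2.polylines(im,[np.int32(q*16)],False,c,1,cv2.LINE_AA,4)
    for s in(1,-1):
        y=p[5]+s*.048
        D([pan(-.013,y,.07),pan(.013,y,.07)],(255,255,0))
        D([pan(a,y+b,.07) for a,b in((-.013,-.01),(.013,-.01),(.013,.01),(-.013,.01),(-.013,-.01))],(0,255,255))
        ys=np.arange(-8,8.1,1)/1e3
        for lo,hi in((-.011,-.004),(-.004,.004),(.004,.011)):
            v=[cv2.remap(z.mean(2),*[q.copy() for q in proj(n,W(p,[pan(a,y+o,.07) for a in np.linspace(lo,hi,9)])).astype(np.float32).T],cv2.INTER_LINEAR).mean() for o in ys]
            print(n,s,lo,np.round(v).astype(int).tolist())
    tiles.append(im[:336,:400] if n=='top' else im[:400,:400])
    cv2.imwrite(f'pics/{n}2.png',im)
a,b=cv2.imread('pics/top2.png'),cv2.imread('pics/side2.png')
H=np.zeros((max(a.shape[0],b.shape[0]),a.shape[1]+b.shape[1],3),np.uint8);H[:a.shape[0],:a.shape[1]]=a;H[:b.shape[0],a.shape[1]:]=b
cv2.imwrite('pics/both2.png',cv2.resize(H,None,fx=.83,fy=.83));np.savez('pics/f2.npz',**F)
E
```

```text
t 19.3 tcp [0.3402 0.0646 0.3125] panel a,y,h mm [-84.7  45.5 326.6] w 47.5 F tool [0.5 0.5 0.3]
rot units [-0.021 -0.038 -0.01 ]
q [-0.04 -0.17  2.21  0.07  0.74 -1.77]
top 1 -0.011 [25, 25, 26, 26, 37, 54, 71, 84, 69, 51, 34, 23, 23, 24, 24, 28, 34]
top 1 -0.004 [23, 24, 25, 30, 48, 67, 86, 82, 62, 43, 25, 23, 23, 23, 23, 24, 26]
top 1 0.004 [22, 23, 25, 31, 40, 49, 57, 48, 39, 29, 23, 23, 23, 23, 23, 23, 22]
top -1 -0.011 [22, 23, 24, 25, 31, 54, 76, 98, 96, 73, 49, 26, 23, 24, 24, 25, 31]
top -1 -0.004 [22, 23, 24, 24, 36, 56, 77, 97, 82, 60, 39, 21, 22, 22, 22, 22, 23]
top -1 0.004 [22, 23, 24, 25, 31, 38, 46, 50, 43, 35, 26, 22, 22, 22, 22, 21, 20]
side 1 -0.011 [36, 46, 61, 76, 89, 97, 100, 96, 87, 77, 69, 68, 76, 95, 123, 152, 178]
side 1 -0.004 [39, 52, 73, 96, 120, 139, 152, 154, 147, 131, 109, 87, 71, 67, 74, 89, 103]
side 1 0.004 [39, 45, 57, 72, 89, 105, 118, 125, 124, 116, 103, 90, 85, 98, 124, 156, 186]
side -1 -0.011 [33, 36, 43, 56, 73, 88, 98, 102, 97, 86, 72, 61, 54, 54, 59, 69, 81]
side -1 -0.004 [34, 36, 44, 62, 85, 108, 126, 134, 131, 116, 95, 74, 56, 44, 40, 42, 46]
side -1 0.004 [38, 39, 43, 53, 67, 84, 99, 110, 110, 101, 86, 70, 59, 54, 60, 73, 89]
```

View pics/both2.png

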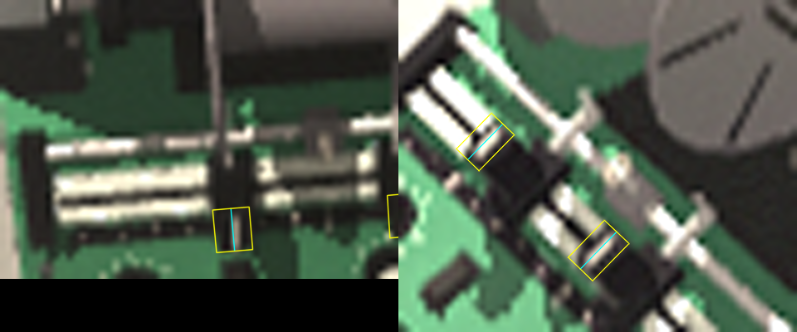

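Both cameras agree that the left stop is about 2.1 mm and the right one about 1.5 mm too far right relative to their flanges. There is time left, so I'll trim both, aiming for 59.3 and −36.4 mm.

```bash
python3 plan.py -.001 .0575 .13
```

```text
t 19.6 tcp [0.3416 0.0632 0.3113] panel a,y,h mm [-84.2  44.  325. ] w 47.3 F tool [-0.2 -0.3  0.5]
rot units [-0.025 -0.054 -0.027]
q [-0.05 -0.16  2.21  0.08  0.74 -1.77]
target [0.509 0.095 0.184] shift units in final tool frame [-5.63  0.68  8.98]
```

Request:
{"fn": "carry_out", "kwargs": {
  "steps": [
    [[-0.5,0.06,0.8,0,0,0,50],[-0.5,0.06,0.8,0,0,0,50],[-0.5,0.06,0.8,0,0,0,50],[-0.5,0.06,0.8,0,0,0,50],[-0.5,0.06,0.8,0,0,0,50],[-0.5,0.06,0.8,0,0,0,50],[-0.5,0.06,0.8,0,0,0,50],[-0.5,0.06,0.8,0,0,0,50],[-0.5,0.06,0.8,0,0,0,50],[-0.5,0.06,0.8,0,0,0,50],[0,0,0,0,0,0,50],[0,0,0,0,0,0,50]]
  ]
}}

```text
clock: 20.8
tcp_pos: [0.4992, 0.0853, 0.1843]
tcp_rot: [-0.047, 0.984, 0.007, 0.173]
contact_force: [-0.7, -0.7, 0.0]
grip_width: 0.0477
```

```bash
python3 plan.py -.001 .0575 .055
```

```text
t 20.8 tcp [0.4992 0.0853 0.1843] panel a,y,h mm [ -9.9  48.5 135.3] w 47.7 F tool [ 0.7 -0.6 -0.3]
rot units [-0.047 -0.126 -0.09 ]
q [ 0.03  0.3   2.11  0.06  0.38 -1.69]
target [0.546 0.1   0.119] shift units in final tool frame [-1.07  0.45  3.9 ]
```

Request:
{"fn": "carry_out", "kwargs": {
  "steps": [
    [[-0.3,0.45,0,-0.05,-0.13,-0.09,50],[0,0,0,0,0,0,50],[-0.11,0,0.5,0,0,0,50],[-0.11,0,0.5,0,0,0,50],[-0.11,0,0.5,0,0,0,50],[-0.11,0,0.5,0,0,0,50],[0,0,0,0,0,0,50],[0,0,0,0,0,0,50]]
  ]
}}

```text
clock: 21.6
tcp_pos: [0.528, 0.0979, 0.1504]
tcp_rot: [-0.055, 0.981, 0.011, 0.184]
contact_force: [-0.5, -0.2, -0.5]
grip_width: 0.0474
```

```bash
python3 plan.py -.001 .0575 .055
```

```text
t 21.6 tcp [0.528  0.0979 0.1504] panel a,y,h mm [-0.9 57.9 91. ] w 47.4 F tool [ 0.7 -0.1  0.3]
rot units [0.006 0.023 0.005]
q [ 0.05  0.39  2.09  0.08  0.29 -1.71]
target [0.546 0.1   0.119] shift units in final tool frame [-0.28 -0.02  1.78]
```

Request:
{"fn": "carry_out", "kwargs": {
  "steps": [
    [[-0.08,0,0.5,0,0,0,50],[-0.08,0,0.5,0,0,0,50],[-0.08,0,0.5,0,0,0,50],[0,0,0.05,0,0,0,50],[0,0,0,0,0,0,50],[0,0,0,0,0,0,0],[0,0,0,0,0,0,0],[0,0,0,0,0,0,0],[0,0,0,0,0,0,0],[0,0,0,0,0,0,0],[0,0,0,0,0,0,0]]
  ]
}}

```text
clock: 22.7
tcp_pos: [0.5448, 0.0997, 0.1212]
tcp_rot: [-0.055, 0.981, 0.01, 0.184]
contact_force: [2.0, 1.0, -2.8]
grip_width: 0.0199
```

```bash
python3 plan.py -.001 .0593 .055
```

```text
t 22.7 tcp [0.5448 0.0997 0.1212] panel a,y,h mm [-0.9 57.8 57.3] w 19.9 F tool [-1.   0.7  3.4]
rot units [0.005 0.026 0.006]
q [ 0.05  0.46  2.08  0.1   0.23 -1.72]
target [0.546 0.101 0.119] shift units in final tool frame [-0.01  0.07  0.12]
```

Request:
{"fn": "carry_out", "kwargs": {
  "steps": [
    [[0,0.08,0,0,0,0,0],[0,0,0,0,0,0,0],[0,0,0,0,0,0,0]]
  ]
}}

```text
clock: 23.0
tcp_pos: [0.5446, 0.1012, 0.1212]
tcp_rot: [-0.055, 0.981, 0.01, 0.184]
contact_force: [1.3, -3.3, -1.7]
grip_width: 0.0202
```

```bash
python3 plan.py -.001 .0593 .055
```

```text
t 23.0 tcp [0.5446 0.1012 0.1212] panel a,y,h mm [-0.8 59.3 57.3] w 20.2 F tool [-0.3 -3.5  1.9]
rot units [0.003 0.027 0.005]
q [ 0.06  0.46  2.08  0.09  0.23 -1.71]
target [0.546 0.101 0.119] shift units in final tool frame [-0.01 -0.    0.12]
```

Request:
{"fn": "carry_out", "kwargs": {
  "steps": [
    [[0,0,0,0,0,0,50],[0,0,0,0,0,0,50],[0,0,0,0,0,0,50],[0,0,0,0,0,0,50],[0.09,0,-0.5,0,0,0,50],[0.09,0,-0.5,0,0,0,50],[0.09,0,-0.5,0,0,0,50],[0.09,0,-0.5,0,0,0,50],[0.09,0,-0.5,0,0,0,50],[0,0,0,0,0,0,50],[0,-0.6,0,0,0,0,50],[0,-0.6,0,0,0,0,50],[0,-0.6,0,0,0,0,50],[0,-0.6,0,0,0,0,50],[0,-0.6,0,0,0,0,50],[0,-0.6,0,0,0,0,50],[0,-0.6,0,0,0,0,50],[0,0,0,0,0,0,50],[0,0,0,0,0,0,50]]
  ]
}}

```text
clock: 24.9
tcp_pos: [0.5253, 0.0121, 0.1709]
tcp_rot: [-0.055, 0.981, 0.01, 0.186]
contact_force: [0.3, -0.4, 0.0]
grip_width: 0.0475
```

```bash
python3 plan.py -.001 -.0379 .055
```

```text
t 24.9 tcp [0.5253 0.0121 0.1709] panel a,y,h mm [ -1.2 -27.2 114.9] w 47.5 F tool [-0.3 -0.4  0.1]
rot units [0.004 0.056 0.009]
q [-0.15  0.34  2.1   0.28  0.35 -2.08]
target [0.556 0.005 0.119] shift units in final tool frame [-0.48 -0.54  2.96]
```

Request:
{"fn": "carry_out", "kwargs": {
  "steps": [
    [[0,-0.5,0,0,0.05,0,50],[0,0,0,0,0,0,50],[-0.08,0,0.5,0,0,0,50],[-0.08,0,0.4,0,0,0,50],[0,0,0,0,0,0,50],[0,0,0,0,0,0,50]]
  ]
}}

```text
clock: 25.5
tcp_pos: [0.5366, 0.004, 0.1533]
tcp_rot: [-0.056, 0.982, 0.01, 0.182]
contact_force: [-0.2, 0.2, -0.3]
grip_width: 0.0475
```

```bash
python3 plan.py -.001 -.0379 .055
```

```text
t 25.5 tcp [0.5366 0.004  0.1533] panel a,y,h mm [ -1.  -36.4  94.5] w 47.5 F tool [0.3 0.3 0.2]
rot units [ 0.009 -0.004  0.019]
q [-0.16  0.39  2.09  0.31  0.33 -2.12]
target [0.556 0.005 0.119] shift units in final tool frame [-0.31 -0.08  1.95]
```

Request:
{"fn": "carry_out", "kwargs": {
  "steps": [
    [[-0.08,-0.06,0.5,0,0,0,50],[-0.08,0,0.5,0,0,0,50],[-0.08,0,0.5,0,0,0,50],[-0.04,0,0.2,0,0,0,50],[0,0,0,0,0,0,50],[0,0,0,0,0,0,0],[0,0,0,0,0,0,0],[0,0,0,0,0,0,0],[0,0,0,0,0,0,0],[0,0,0,0,0,0,0],[0,0,0,0,0,0,0]]
  ]
}}

```text
clock: 26.6
tcp_pos: [0.5555, 0.0051, 0.1207]
tcp_rot: [-0.056, 0.982, 0.01, 0.181]
contact_force: [2.4, 0.8, -3.0]
grip_width: 0.02
```

```bash
python3 plan.py -.001 -.0364 .055
```

```text
t 26.6 tcp [0.5555 0.0051 0.1207] panel a,y,h mm [ -1.  -37.5  56.8] w 20.0 F tool [-1.2  0.6  3.7]
rot units [ 0.009 -0.007  0.019]
q [-0.15  0.47  2.07  0.37  0.26 -2.18]
target [0.556 0.006 0.119] shift units in final tool frame [-0.01  0.05  0.09]
```

Request:
{"fn": "carry_out", "kwargs": {
  "steps": [
    [[0,0.06,0,0,0,0,0],[0,0,0,0,0,0,0],[0,0,0,0,0,0,0]]
  ]
}}

```text
clock: 26.9
tcp_pos: [0.5554, 0.0061, 0.1207]
tcp_rot: [-0.056, 0.982, 0.01, 0.182]
contact_force: [1.0, -2.0, -1.9]
grip_width: 0.0199
```

```bash
python3 plan.py -.001 -.0364 .055
```

```text
t 26.9 tcp [0.5554 0.0061 0.1207] panel a,y,h mm [ -0.9 -36.5  56.8] w 19.9 F tool [-0.  -2.1  2.1]
rot units [ 0.006 -0.005  0.017]
q [-0.15  0.47  2.07  0.37  0.26 -2.18]
target [0.556 0.006 0.119] shift units in final tool frame [-0.01  0.    0.09]
```

Request:
{"fn": "carry_out", "kwargs": {
  "steps": [
    [[0,0,0,0,0,0,50],[0,0,0,0,0,0,50],[0,0,0,0,0,0,50],[0,0,0,0,0,0,50],[0.09,0,-0.5,0,0,0,50],[0.09,0,-0.5,0,0,0,50],[0.09,0,-0.5,0,0,0,50],[0.09,0,-0.5,0,0,0,50],[0.09,0,-0.5,0,0,0,50],[0.09,0,-0.5,0,0,0,50],[0.5,0.4,-0.8,0,0,0,50],[0.5,0.4,-0.8,0,0,0,50],[0.5,0.4,-0.8,0,0,0,50],[0.5,0.4,-0.8,0,0,0,50],[0.5,0.4,-0.8,0,0,0,50],[0.5,0.4,-0.8,0,0,0,50],[0.5,0.4,-0.8,0,0,0,50],[0.5,0.4,-0.8,0,0,0,50],[0.5,0.4,-0.8,0,0,0,50],[0,0,0,0,0,0,50]]
  ]
}}

```text
clock: 28.9
tcp_pos: [0.3684, 0.0595, 0.2892]
tcp_rot: [-0.055, 0.981, 0.009, 0.184]
contact_force: [-0.8, -0.2, -0.4]
grip_width: 0.0472
```

```bash
python3 - <<'E'
from plan import *
rel();ys=np.arange(-6,6.01,.25)/1e3
for n in('top','side'):
    f=robot.grab_frame(n)[0];z=f.astype(np.float32).mean(2)
    for s in(1,-1):
        y=p[5]+s*.048
        v=np.array([cv2.remap(z,*[q.copy() for q in proj(n,W(p,[pan(a,y+o,.07) for a in np.linspace(-.008,.006,15)])).astype(np.float32).T],cv2.INTER_LINEAR).mean() for o in ys])
        w=np.clip(v-.5*v.max(),0,None)*(abs(ys-ys[v.argmax()])<.004);print(n,s,'line offset',(w@ys/w.sum()*1e3).round(2))
    f0=np.load(f'pics/{n}0.npz')['p'];D=cv2.GaussianBlur(cv2.absdiff(f,f0).max(2),(3,3),0);cv2.imwrite(f'pics/diff_{n}.png',D)
    cv2.imwrite(f'pics/fin_{n}.png',f[:,:,::-1])
E
```

```text
t 28.9 tcp [0.3684 0.0595 0.2892] panel a,y,h mm [-72.6  37.4 292.7] w 47.2 F tool [ 0.9 -0.1  0.1]
rot units [-0.019  0.033  0.01 ]
q [-0.06 -0.09  2.22  0.1   0.64 -1.81]
top 1 line offset 1.8
top -1 line offset 1.79
side 1 line offset 0.78
side -1 line offset 1.13
```

View pics/fin_top.png

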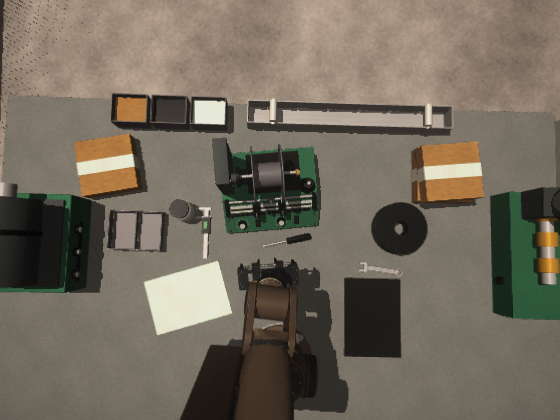

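The stops now read +1.8 mm (top camera) and about +1.0 mm (side), against flanges at about +1.0 and +0.5, so they agree within about 1 mm. In the final top view the screwdriver (287,241), caliper (206,232), jar (183,210), black spool (399,229) and wrench (380,269) sit where they were. Nothing touches the arm.

```bash
python3 -c "
from rig import robot
print(robot.hand_in())"
```

```text
the job is handed in; nothing more can be done
None
```

Both traverse stops are now in line with the spool flange rims on their own sides and let go. I handed the job in at about 29 s of the 48 s allowed.

- **What I did:** I gripped each stop, slid it inwards along the track and released it. A check afterwards showed both about 2 mm off towards the right, so I gripped each one again, trimmed it and backed the arm away.
- **Tilt:** I gripped at about 21° instead of square to the panel at 30°, because at 30° the wrist ran into its joint limits. The first approach to the left stop stalled there without gripping or any notable force.
- **Final position:** By the last camera measurements, each stop's mid-line is within about 1 mm of its flange's mid-plane. The two cameras disagree with each other by about 1 mm, so treat that as the accuracy.
- **Loose things:** In the last top view everything lies where it started, judged by eye only. I saved difference images from both cameras but did not inspect them.
- **Forces:** The force readings I took stayed under about 5 N, and the arm was clear of everything at hand-in.

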